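# Click the spice cupboard shut on the mustard jar

## Robot

A 6-joint arm with a two-finger parallel gripper is mounted at the origin on a cart in front of the work surface, level with it; the furniture and walls round the work are solid. World frame = base frame: x ahead of the robot, y to its left, z up, the work surface at z = 0. Lengths are in mm, angles in rad, forces in N, time in s.
With the tool pointing down it reaches from about 350 to 975 mm from the base axis. Payload 7.1 kg.
Tool frame: the origin (TCP) lies midway between the tips of the shut fingers; the grasp point (between the pads) lies 19 mm behind it; z points along the fingers, x is the direction in which the jaws open and shut, and the axes are right-handed (so a half turn about z gives the same grasp; the last joint's range is limited). The gripper opens to 88 mm and grips with 3 to 60 N. Pads are 20 mm wide; open, the fingers measure 115 mm over their backs; the gripper's body (75 mm by 178 mm) begins 61 mm behind the grasp point.
Start: joints at [1.25, 0.423, 1.63, -0, 1.089, -0.019], TCP at [185.743, 596.745, 222.675] pointing down, gripper open.
Joint ranges: [-3, 3], [-0.9, 2.11], [0.09, 2.58], [-1.31, 4.45], [0.11, 2.69], [-2.54, 2.54]. Speed limits (rad/s): [2.39, 2.39, 3.01, 3.14, 3.14, 3.14].

## Interface

Orientations are given as a rotation vector (axis times angle).
In Python, from workcell import telemetry, imaging, ticket gives the robot as it stands.
- The arm moves only by the tool jog_arm, never from a script. Its arguments are lists of equal length, an entry for each row: "travel": the shift along the world's x, y, z in units of 400 mm (1.0 is 400 mm), a list of three; "dr": the turn, a rotation vector about the world's x, y, z in units of 90 degrees (1.0 is 90 degrees), a list of three. In form: {"travel": [[tx, ty, tz], ...], "dr": [[wx, wy, wz], ...]}. A call has exactly 10 rows; each row is the pose to reach, as a shift and turn from the pose measured when the call began; what a row does not reach only later rows make up. A row lasts 1/10 s, in which the tool goes at most 50 mm and 8.59 degrees, less where a joint would pass 70% of its speed; a pose out of reach is approached as far as the arm can. A call with a number of a shift or a turn outside -1 to 1 is refused whole. A call with a gripper value outside its range is refused whole. "hand" is the opening, from -1 (shut) to 1 (fully open), set as the call begins (left out, the last holds). The fingers move at their own pace and stop on an object; the grip force is fixed at half the most. Time passes only in rows, so rows that repeat a pose let the fingers close, or fill a call up. It gives the time, the measured TCP pose, the force and the opening at its end, in the units of the state.
- telemetry.get_obs(): the state, without advancing time (a new reading comes with each control period).
- imaging.get_image(name): name is "scene" or "side" or "wrist"; returns a dict with "pixels" (420x560x3 uint8, red, green, blue), "range_z" (420x560 float32, mm along the optical axis (not along the pixel's ray), 0 where there is no reading), "fx", "fy", "cx", "cy" (pixels), "extrinsics" (4x4, takes a point from world to camera coordinates). Camera axes: x right, y down, z forward; pixel columns grow to the right and rows downward; lengths in mm; the calibration is good to about 2 mm. A picture is of the moment at which its call begins.
- ticket.close_job(): hands the job in, once; it reports no verdict.
The state is a dict: "t": time; "qpos": joint angles; "qvel": joint speeds; "joint_torque": joint torques, N m; "ee_pos": TCP position; "orientation": TCP orientation; "ft_force": force on the tool from outside, world axes, zero at the start; "moment": the same for the moment, N m; "width": finger opening in mm.
Only numpy, scipy, OpenCV 4.12 (cv2) and the standard library are available. Lean on these libraries where they do the work, as an engineer would, in place of code of your own. Each camera call takes 0.05 s, during which the arm holds its last target. There are 200 camera calls.

## Task

Both doors of the little cupboard on the worktop stand open. Gently, without ramming it, push shut the door of the half in which the large mustard jar stands, until it clicks fully home on its catch. Leave the other door, in front of the salt shaker, standing open, and leave the jar standing upright in its place.

Things in the scene. Friction and masses are not known exactly. Their poses are not given: they have to be found in the camera images.
- cupboard: pale wood spice cupboard fixed to the worktop, 140 mm deep (x), 240 wide (y), 210 high; origin at the centre of its underside. x points from its front to its back, away from the robot, y left, z up. A wall at y=0 parts a left half (y>0) and a right half (y<0), each with its own white door. One half holds the mustard jar, the other a smaller salt shaker, 44 mm wide, 90 high.
- left_door (a joint): left door: 0 shut, grows opening to the robot, stays put (start 0.75 to 1.25 rad). Upright hinge at x=-71, y=+120 mm of the cupboard. Panel 118 mm wide, z 10 to 208 mm; shut, its face is 15 mm (rim 18) before the hinge. Knob: 104 mm from hinge, z=85 mm, 22 mm wide, 21 proud. Roller catch resists from 0.15 rad, crest 0.06 (2-3 N at free edge): past it the door snaps to 0 and holds, short of it springs back out.
- right_door (a joint): right door, the mirror image of the left one in size, knob and catch: 0 shut, grows as it swings out towards the robot (start 0.7 to 1.0 rad). Upright hinge at x=-71 mm, y=-120 mm of the cupboard, on its outer right side; its free edge meets the left door's in the middle when shut.
- mustard_jar_centre (a point): centre (half-way up) of the round glass mustard jar with a wide lid, 66 mm across and 100 mm high, upright on the cupboard's inner floor (12 mm above the worktop), in the left or the right half; z up along the jar.
There are look-alikes about, which are no part of the job. What is shaped like the part that bears mustard_jar_centre but red or yellow is not meant.

How it is judged (in metres and radians):
At the end, for the whole second after the job is handed in: The door of the half that holds the mustard jar is seated on its catch (hinge angle under 0.03 rad), the other door still stands open by more than 0.35 rad, and the jar stands upright (within 0.2 rad) within 30 mm of where it was (((y of mustard_jar_centre in the frame of cupboard above 0 m and value of joint left_door below 0.03 rad and value of joint right_door above 0.35 rad) or (y of mustard_jar_centre in the frame of cupboard below 0 m and value of joint right_door below 0.03 rad and value of joint left_door above 0.35 rad)) and angle between mustard_jar_centre's own z axis and vertical below 0.2 rad and distance of mustard_jar_centre from where it was at the start of the episode below 0.03 m); the robot touches nothing.
It fails at once if the cupboard or a door is rammed: the fingers press on it with over 40 N (contact force between the fingers and cupboard above 40 N).
It also fails if it takes over 32 s, if anything falls off the work surface, if the arm or the gripper's body presses on something with over 40 N, if the wrist force passes 120 N, or if a joint passes its speed limit or range.

## Working session

There is one attempt and no reset: what is moved stays moved. The work goes in short steps, Python scripts to look and compute and a tool call to move; the robot and the scene stay as the last step left them, time stands still between calls to the robot, and variables do not carry over. Pictures are saved under pics/ and viewed, about 8 in all and at most 12, crops included, and the job is handed in when it is done.

Besides the shell and the picture viewer there is one more tool, called after "Request:" as name(argument=value, ...), one argument or row to a line, values as JSON. jog_arm: Moves the arm, as the interface text tells. Its arguments: {"type":"object","properties":{"travel":{"type":"array"},"dr":{"type":"array"},"hand":{"type":"number"}},"required":["travel","dr"]}

```bash
mkdir -p pics; cat > h.py <<'E'
import numpy as np, cv2
from workcell import telemetry, imaging, ticket
def grab(n):
    d=imaging.get_image(n); np.savez('pics/%s.npz'%n,**d); return d
def world(d,u,v):
    z=float(d['range_z'][v,u]); p=np.array([(u-d['cx'])/d['fx']*z,(v-d['cy'])/d['fy']*z,z,1])
    return (np.linalg.inv(d['extrinsics'])@p)[:3]
def cloud(d):
    z=d['range_z']; v,u=np.indices(z.shape); P=np.stack([(u-d['cx'])/d['fx']*z,(v-d['cy'])/d['fy']*z,z,np.ones_like(z)],-1)
    W=(P@np.linalg.inv(d['extrinsics']).T)[...,:3]; W[z==0]=np.nan; return W
E
python3 - <<'E'
from h import *
ims=[]
for n in('scene','side'):
    d=grab(n); cv2.imwrite('pics/%s0.png'%n,d['pixels'][...,::-1]); print(n,d['fx'],np.linalg.inv(d['extrinsics']).round(2))
print(telemetry.get_obs())
E
```

```text
scene 385.36023440981216 [[-5.4000e-01 -6.2000e-01  5.7000e-01  1.4495e+02]
 [-8.4000e-01  3.9000e-01 -3.8000e-01  1.2261e+02]
 [ 2.0000e-02 -6.8000e-01 -7.3000e-01  6.9089e+02]
 [ 0.0000e+00  0.0000e+00  0.0000e+00  1.0000e+00]]
side 454.9697422322908 [[ 8.2000e-01  4.4000e-01 -3.6000e-01  9.5154e+02]
 [ 5.7000e-01 -6.5000e-01  5.0000e-01 -6.2929e+02]
 [-1.0000e-02 -6.2000e-01 -7.9000e-01  7.3245e+02]
 [ 0.0000e+00  0.0000e+00  0.0000e+00  1.0000e+00]]
{'t': 0.1, 'qpos': array([ 1.24999954e+00,  4.23774907e-01,  1.63055981e+00,  3.04865596e-06,
        1.08862993e+00, -1.89885533e-02]), 'qvel': array([-0.00035215, -0.00167146, -0.00191657,  0.00045636,  0.0014533 ,
       -0.00213394]), 'joint_torque': array([-2.43520126e-04, -5.45620036e+01, -2.74323517e+01,  6.44304184e-02,
        1.88310927e-02, -8.14131909e-05]), 'ee_pos': array([185.59456818, 596.30068891, 221.99402048]), 'orientation': array([ 2.52951458e+00,  1.86177189e+00, -1.76162200e-03]), 'ft_force': array([ 0.26387451,  0.42690466, -0.72118922]), 'moment': array([ 0.01102365, -0.08470272, -0.00755698]), 'width': 87.87171298186975}
```

View pics/scene0.png

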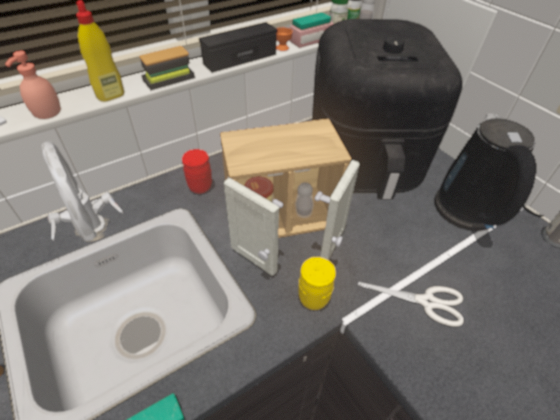

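View pics/side0.png

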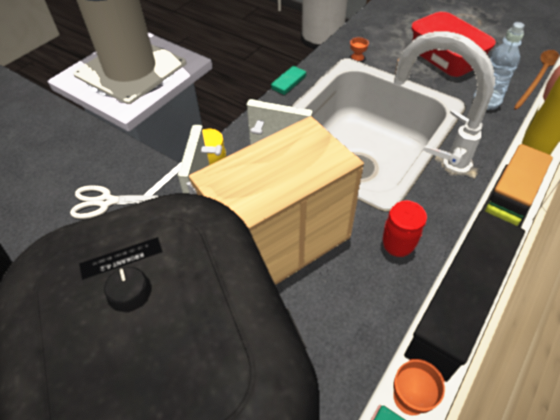

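Scene view: the cupboard top is at about (285,145). A brown-lidded jar stands in the left half at (260,187), and a grey shaker in the right half at (305,198). The left door is at (252,225) and the right door at (340,210).

Possible mix-ups for the jar: the red can (198,172) and yellow can (317,284), both excluded by colour and outside the cupboard, and the grey shaker (305,198), which is small. I choose the brown-lidded jar at (260,187), so the left door. Next I'll check a close crop and measure.

```bash
python3 - <<'E'
from h import *
d=dict(np.load('pics/scene.npz')); im=d['pixels'][...,::-1]
cv2.imwrite('pics/crop.png',cv2.resize(im[110:320,210:370],None,fx=3.5,fy=2.85*1,interpolation=cv2.INTER_CUBIC))
W=cloud(d)
for n,(u,v) in dict(jarlid=(258,185),shaker=(305,188),yellow=(317,270),red=(197,157),ld_tl=(230,188),ld_tr=(272,212),ld_mid=(245,225),ld_br=(270,262),rd=(345,200)).items(): print(n,W[v,u].round(0))
# top of cupboard
for n in('scene','side'):
    dd=dict(np.load(f'pics/{n}.npz')); w=cloud(dd); h=cv2.cvtColor(dd['pixels'],cv2.COLOR_RGB2HSV)
    m=(abs(w[...,2]-210)<7)&(h[...,1]>60)&(h[...,0]<30)&(w[...,0]>350)
    k,l,s,c=cv2.connectedComponentsWithStats(m.astype(np.uint8)); i=1+s[1:,4].argmax()
    p=w[l==i]; print(n,len(p),np.median(p[:,2]),cv2.minAreaRect(p[:,:2].astype(np.float32)),cv2.boxPoints(cv2.minAreaRect(p[:,:2].astype(np.float32))).round())
    # door points upper rim
    m=(w[...,2]>195)&(w[...,2]<212)&(h[...,1]<60)&(h[...,2]>120)&(w[...,0]<900)
    k,l,s,c=cv2.connectedComponentsWithStats(m.astype(np.uint8))
    for i in range(1,k):
        if s[i,4]>15:
            p=w[l==i]; print('  door?',c[i].round(),s[i,4],cv2.minAreaRect(p[:,:2].astype(np.float32)))
E
```

```text
jarlid [ 672. -182.  111.]
shaker [ 620. -272.   99.]
yellow [ 434. -165.   97.]
red [ 844. -116.   98.]
ld_tl [611. -88. 200.]
ld_tr [nan nan nan]
ld_mid [582. -99. 118.]
ld_br [ 521. -118.   53.]
rd [ 512. -287.  147.]
scene 5414 208.14756868773478 ((687.2452392578125, -263.29052734375), (275.0085754394531, 218.0946502685547), 70.68517303466797) [[ 539. -357.]
 [ 745. -429.]
 [ 836. -170.]
 [ 630.  -97.]]
  door? [513. 108.] 779 ((506.70477294921875, -771.0851440429688), (249.24925231933594, 33.991092681884766), 5.3957109451293945)
  door? [344. 183.] 454 ((512.7727661132812, -277.21417236328125), (19.859773635864258, 120.1840591430664), 32.38704299926758)
  door? [251. 197.] 632 ((575.8441162109375, -107.40460205078125), (124.90109252929688, 23.67230224609375), 15.486863136291504)
  door? [ 77. 215.] 131 ((686.248779296875, 163.45046997070312), (23.444231033325195, 13.197739601135254), 70.22955322265625)
side 9705 210.0094443585233 ((657.86279296875, -234.13914489746094), (240.25413513183594, 147.01817321777344), 70.4658432006836) [[ 548. -323.]
 [ 687. -372.]
 [ 767. -146.]
 [ 629.  -96.]]
  door? [517.  28.] 113 ((842.6670532226562, 397.70013427734375), (24.591176986694336, 23.74222183227539), 80.0134506225586)
  door? [406.  61.] 88 ((697.9877319335938, 150.81149291992188), (11.887192726135254, 34.032413482666016), 75.84430694580078)
  door? [488.  90.] 95 ((864.8311767578125, 153.85842895507812), (24.778730392456055, 11.755993843078613), 48.827205657958984)
  door? [278. 110.] 654 ((575.382080078125, -109.31397247314453), (117.92681121826172, 19.372215270996094), 18.466922760009766)
  door? [190. 153.] 565 ((515.2939453125, -277.43878173828125), (16.212520599365234, 118.22888946533203), 29.9393310546875)
```

View pics/crop.png

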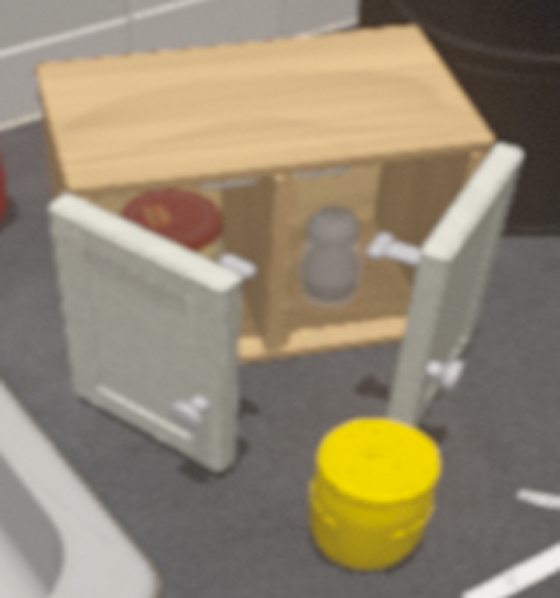

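The crop confirms it: the dark-red-lidded jar is at crop (170,220) in the left half and the grey shaker at (330,255) is in the right half, so I shut the **left** door.

| Measured | Value |
|---|---|
| Cupboard centre | about (658,-234), yaw about -19.5° |
| Left hinge | about (631,-97), left door at about 0.93 rad |
| Right door | about 0.86 rad |

The top measures 240 x 147 mm against 240 x 140 given, which is good enough. The plan is to shut the fingers and push with TCP z of about 145, which keeps the body above 220 and clear of everything.

Request:
jog_arm(
  travel=[
    [0.02, -0.04, 0],
    [0.06, -0.12, 0],
    [0.11, -0.21, 0],
    [0.16, -0.31, 0],
    [0.21, -0.41, 0],
    [0.26, -0.51, 0],
    [0.31, -0.61, 0],
    [0.36, -0.7, 0],
    [0.4, -0.78, 0],
    [0.43, -0.82, 0],
  ],
  dr=[
    [0, 0, 0],
    [0, 0, 0],
    [0, 0, 0],
    [0, 0, 0],
    [0, 0, 0],
    [0, 0, 0],
    [0, 0, 0],
    [0, 0, 0],
    [0, 0, 0],
    [0, 0, 0],
  ],
  hand=-1,
)

```text
t: 1.1
ee_pos: [357.8, 265.8, 221.8]
orientation: [2.531, 1.86, -0.003]
ft_force: [0.7, 0.7, 1.2]
width: 11.4
```

Request:
jog_arm(
  travel=[
    [0.02, -0.04, 0],
    [0.06, -0.12, 0],
    [0.11, -0.21, 0],
    [0.16, -0.31, 0],
    [0.21, -0.41, 0],
    [0.26, -0.51, 0],
    [0.31, -0.61, 0],
    [0.36, -0.7, 0],
    [0.4, -0.78, 0],
    [0.43, -0.81, 0],
  ],
  dr=[
    [0, 0, 0],
    [0, 0, 0],
    [0, 0, 0],
    [0, 0, 0],
    [0, 0, 0],
    [0, 0, 0],
    [0, 0, 0],
    [0, 0, 0],
    [0, 0, 0],
    [0, 0, 0],
  ],
)

```text
t: 2.1
ee_pos: [530.4, -60.8, 221.5]
orientation: [2.533, 1.856, -0.004]
ft_force: [-0.8, 0.7, -0.2]
width: 0.4
```

Request:
jog_arm(
  travel=[
    [0, 0, -0.01],
    [0, 0, -0.03],
    [0, 0, -0.05],
    [0, 0, -0.08],
    [0, 0, -0.11],
    [0, 0, -0.14],
    [0, 0, -0.16],
    [0, 0, -0.18],
    [0, 0, -0.19],
    [0, 0, -0.19],
  ],
  dr=[
    [0, 0, 0],
    [0, 0, 0],
    [0, 0, 0],
    [0, 0, 0],
    [0, 0, 0],
    [0, 0, 0],
    [0, 0, 0],
    [0, 0, 0],
    [0, 0, 0],
    [0, 0, 0],
  ],
)

```text
t: 3.1
ee_pos: [530.2, -60.8, 145.0]
orientation: [2.534, 1.856, -0.005]
ft_force: [-0.4, 0.4, 0.0]
width: 0.9
```

```bash
python3 - <<'E'
from h import *
a=grab('scene')['pixels'][60:340,150:430,::-1]; b=grab('side')['pixels'][40:320,120:400,::-1]
cv2.imwrite('pics/p1.png',cv2.resize(np.hstack([a,b]),None,fx=1.4,fy=1.4))
o=telemetry.get_obs(); e=o['ee_pos']; print(e,o['ft_force'])
# waypoints: finger centre following the door
c,s=np.cos(-.340),np.sin(-.340); R=np.array([[c,-s],[s,c]]); C=np.array([658,-234.]); H=np.array([-71,120.])
for t in (1.0,.93,.8,.65,.5,.35,.25,.15,.1,.06,.03,0):
    p=np.array([-np.sin(t),-np.cos(t)]); n=np.array([-np.cos(t),np.sin(t)])
    w=C+R@(H+85*p+(18+10*np.cos(t)+13.5*np.sin(t))*n); print(t,w.round(1),((w-e[:2])/400).round(3))
E
```

```text
[530.67516892 -60.84724183 145.69222569] [-0.12999844  0.1783387   0.36021264]
1.0 [540.4 -82.8] [ 0.024 -0.055]
0.93 [539.6 -89.1] [ 0.022 -0.071]
0.8 [ 539.4 -101.2] [ 0.022 -0.101]
0.65 [ 541.3 -115.3] [ 0.027 -0.136]
0.5 [ 545.6 -129.2] [ 0.037 -0.171]
0.35 [ 552.3 -142.4] [ 0.054 -0.204]
0.25 [ 558.  -150.6] [ 0.068 -0.224]
0.15 [ 564.7 -158.1] [ 0.085 -0.243]
0.1 [ 568.4 -161.6] [ 0.094 -0.252]
0.06 [ 571.5 -164.3] [ 0.102 -0.259]
0.03 [ 573.9 -166.2] [ 0.108 -0.263]
0 [ 576.3 -168. ] [ 0.114 -0.268]
```

View pics/p1.png

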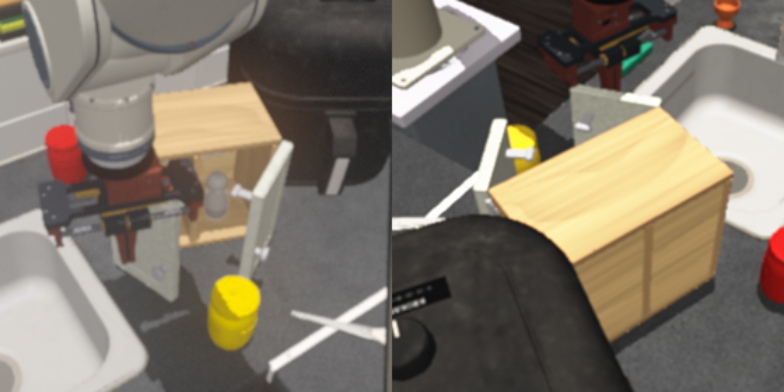

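The left panel shows the shut fingers at about (125,245), outside the left door with both doors still open. I'll push gently along the computed arc.

Request:
jog_arm(
  travel=[
    [0.005, -0.015, 0],
    [0.01, -0.03, 0],
    [0.015, -0.043, 0],
    [0.018, -0.055, 0],
    [0.02, -0.065, 0],
    [0.022, -0.075, 0],
    [0.022, -0.085, 0],
    [0.022, -0.095, 0],
    [0.022, -0.105, 0],
    [0.023, -0.115, 0],
  ],
  dr=[
    [0, 0, 0],
    [0, 0, 0],
    [0, 0, 0],
    [0, 0, 0],
    [0, 0, 0],
    [0, 0, 0],
    [0, 0, 0],
    [0, 0, 0],
    [0, 0, 0],
    [0, 0, 0],
  ],
)

```text
t: 4.2
ee_pos: [539.8, -107.1, 145.7]
orientation: [2.533, 1.856, -0.004]
ft_force: [-0.0, 0.1, -0.1]
width: 0.4
```

Request:
jog_arm(
  travel=[
    [0.002, -0.01, 0],
    [0.003, -0.02, 0],
    [0.006, -0.032, 0],
    [0.01, -0.044, 0],
    [0.014, -0.056, 0],
    [0.02, -0.067, 0],
    [0.025, -0.078, 0],
    [0.031, -0.089, 0],
    [0.038, -0.099, 0],
    [0.045, -0.109, 0],
  ],
  dr=[
    [0, 0, 0],
    [0, 0, 0],
    [0, 0, 0],
    [0, 0, 0],
    [0, 0, 0],
    [0, 0, 0],
    [0, 0, 0],
    [0, 0, 0],
    [0, 0, 0],
    [0, 0, 0],
  ],
)

```text
t: 5.2
ee_pos: [558.1, -151.0, 145.7]
orientation: [2.533, 1.856, -0.004]
ft_force: [-0.4, -0.3, -0.6]
width: 0.8
```

```bash
python3 - <<'E'
from h import *
b=grab('side')['pixels'][40:320,120:400,::-1]
a=grab('scene')['pixels'][60:340,150:430,::-1]
cv2.imwrite('pics/p2.png',cv2.resize(np.hstack([a,b]),None,fx=1.4,fy=1.4))
o=telemetry.get_obs(); print(o['ee_pos'],o['ft_force'])
d=dict(np.load('pics/side.npz')); w=cloud(d); h=cv2.cvtColor(d['pixels'],cv2.COLOR_RGB2HSV)
m=(w[...,2]>195)&(w[...,2]<212)&(h[...,1]<60)&(h[...,2]>120)&(w[...,0]<700)&(w[...,0]>450)&(w[...,1]<-50)
k,l,s,c=cv2.connectedComponentsWithStats(m.astype(np.uint8))
for i in range(1,k):
    if s[i,4]>15:
        p=w[l==i]; r=cv2.minAreaRect(p[:,:2].astype(np.float32)); print(c[i].round(),s[i,4],r,cv2.boxPoints(r).round())
E
```

```text
[ 558.31695382 -151.27492632  145.74002055] [-0.25786689  0.06603995 -0.28024917]
[274. 124.] 671 ((588.5147094726562, -138.42286682128906), (118.02749633789062, 30.321447372436523), 54.835391998291016) [[ 542. -178.]
 [ 567. -195.]
 [ 635.  -99.]
 [ 610.  -81.]]
[190. 153.] 565 ((514.9404907226562, -277.3494873046875), (17.250965118408203, 119.27294921875), 29.901994705200195) [[ 478. -230.]
 [ 537. -333.]
 [ 552. -325.]
 [ 493. -221.]]
```

View pics/p2.png

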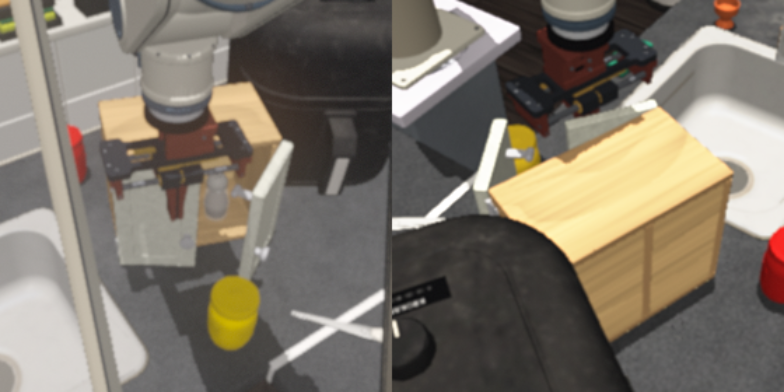

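The door is at about 0.27 rad as predicted, and the right door hasn't moved. I'll go slowly across the catch.

Request:
jog_arm(
  travel=[
    [0.004, -0.004, 0],
    [0.008, -0.009, 0],
    [0.012, -0.013, 0],
    [0.016, -0.018, 0],
    [0.02, -0.022, 0],
    [0.024, -0.025, 0],
    [0.028, -0.028, 0],
    [0.031, -0.031, 0],
    [0.034, -0.034, 0],
    [0.037, -0.037, 0],
  ],
  dr=[
    [0, 0, 0],
    [0, 0, 0],
    [0, 0, 0],
    [0, 0, 0],
    [0, 0, 0],
    [0, 0, 0],
    [0, 0, 0],
    [0, 0, 0],
    [0, 0, 0],
    [0, 0, 0],
  ],
)

```text
t: 6.3
ee_pos: [573.2, -166.2, 145.6]
orientation: [2.533, 1.855, -0.003]
ft_force: [-1.2, 1.6, -0.1]
width: 0.3
```

Request:
jog_arm(
  travel=[
    [0.001, 0, 0],
    [0.002, -0.001, 0],
    [0.003, -0.001, 0],
    [0.004, -0.001, 0],
    [0.005, -0.002, 0],
    [0.006, -0.002, 0],
    [0.007, -0.002, 0],
    [0.007, -0.002, 0],
    [0.007, -0.002, 0],
    [0.007, -0.002, 0],
  ],
  dr=[
    [0, 0, 0],
    [0, 0, 0],
    [0, 0, 0],
    [0, 0, 0],
    [0, 0, 0],
    [0, 0, 0],
    [0, 0, 0],
    [0, 0, 0],
    [0, 0, 0],
    [0, 0, 0],
  ],
)

```text
t: 7.3
ee_pos: [576.1, -166.9, 145.7]
orientation: [2.533, 1.855, -0.003]
ft_force: [0.3, 0.4, 0.4]
width: 0.4
```

```bash
cat > door.py <<'E'
from h import *
d=grab('side'); w=cloud(d); h=cv2.cvtColor(d['pixels'],cv2.COLOR_RGB2HSV)
o=telemetry.get_obs(); print(o['t'],o['ee_pos'],o['ft_force'])
m=(w[...,2]>195)&(w[...,2]<212)&(h[...,1]<60)&(h[...,2]>120)&(w[...,0]<700)&(w[...,0]>450)&(w[...,1]<-50)
k,l,s,c=cv2.connectedComponentsWithStats(m.astype(np.uint8))
for i in range(1,k):
    if s[i,4]>15:
        p=w[l==i]; r=cv2.minAreaRect(p[:,:2].astype(np.float32)); print(c[i].round(),s[i,4],r,cv2.boxPoints(r).round())
a=grab('scene')['pixels'][60:340,150:430,::-1]; b=d['pixels'][40:320,120:400,::-1]
import sys
cv2.imwrite(sys.argv[1],cv2.resize(np.hstack([a,b]),None,fx=1.4,fy=1.4))
E
python3 door.py pics/p3.png
```

```text
7.35 [ 576.13992308 -166.91837727  145.69326558] [ 0.23765638 -0.83799687 -0.09364583]
[277. 128.] 428 ((604.1754150390625, -150.60220336914062), (117.4705581665039, 17.656919479370117), 68.87158966064453) [[ 575. -202.]
 [ 591. -209.]
 [ 634.  -99.]
 [ 617.  -93.]]
[190. 153.] 563 ((514.871337890625, -276.8965148925781), (16.436492919921875, 120.68431854248047), 30.207843780517578) [[ 477. -229.]
 [ 538. -333.]
 [ 552. -325.]
 [ 492. -221.]]
```

View pics/p3.png

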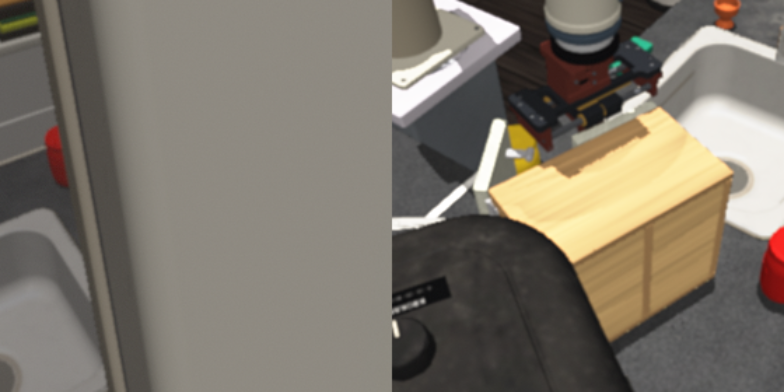

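The scene view is blocked by the arm. In the side view the door reads about 0.03 rad off shut with no contact force, so it has probably snapped. I'll press in 0.8 mm steps to feel the stop.

Request:
jog_arm(
  travel=[
    [0.001, 0, 0],
    [0.002, -0.001, 0],
    [0.003, -0.001, 0],
    [0.004, -0.001, 0],
    [0.005, -0.002, 0],
    [0.006, -0.002, 0],
    [0.006, -0.002, 0],
    [0.006, -0.002, 0],
    [0.006, -0.002, 0],
    [0.006, -0.002, 0],
  ],
  dr=[
    [0, 0, 0],
    [0, 0, 0],
    [0, 0, 0],
    [0, 0, 0],
    [0, 0, 0],
    [0, 0, 0],
    [0, 0, 0],
    [0, 0, 0],
    [0, 0, 0],
    [0, 0, 0],
  ],
)

```text
t: 8.4
ee_pos: [578.3, -167.7, 145.7]
orientation: [2.533, 1.855, -0.003]
ft_force: [-2.7, 0.4, 2.3]
width: 0.5
```

Request:
jog_arm(
  travel=[
    [0.001, 0, 0],
    [0.001, 0, 0],
    [0.002, -0.001, 0],
    [0.002, -0.001, 0],
    [0.002, -0.001, 0],
    [0.002, -0.001, 0],
    [0.002, -0.001, 0],
    [0.002, -0.001, 0],
    [0.002, -0.001, 0],
    [0.002, -0.001, 0],
  ],
  dr=[
    [0, 0, 0],
    [0, 0, 0],
    [0, 0, 0],
    [0, 0, 0],
    [0, 0, 0],
    [0, 0, 0],
    [0, 0, 0],
    [0, 0, 0],
    [0, 0, 0],
    [0, 0, 0],
  ],
)

```text
t: 9.4
ee_pos: [578.3, -167.7, 145.6]
orientation: [2.534, 1.856, -0.005]
ft_force: [-6.7, 2.4, 4.5]
width: 0.3
```

A firm 7 N reaction along -x with no further travel means the door is on its stop. I'll back straight off, rise, and swing clear to look.

Request:
jog_arm(
  travel=[
    [-0.005, 0.002, 0],
    [-0.02, 0.007, 0],
    [-0.045, 0.016, 0],
    [-0.075, 0.027, 0],
    [-0.11, 0.039, 0],
    [-0.145, 0.051, 0.02],
    [-0.18, 0.064, 0.05],
    [-0.21, 0.075, 0.09],
    [-0.23, 0.09, 0.13],
    [-0.24, 0.1, 0.16],
  ],
  dr=[
    [0, 0, 0],
    [0, 0, 0],
    [0, 0, 0],
    [0, 0, 0],
    [0, 0, 0],
    [0, 0, 0],
    [0, 0, 0],
    [0, 0, 0],
    [0, 0, 0],
    [0, 0, 0],
  ],
)

```text
t: 10.4
ee_pos: [481.0, -127.2, 210.5]
orientation: [2.534, 1.856, -0.005]
ft_force: [-0.3, 0.6, -0.9]
width: 0.3
```

Request:
jog_arm(
  travel=[
    [-0.01, 0.04, 0.01],
    [-0.03, 0.12, 0.02],
    [-0.05, 0.22, 0.03],
    [-0.07, 0.32, 0.03],
    [-0.1, 0.42, 0.03],
    [-0.12, 0.52, 0.03],
    [-0.14, 0.62, 0.03],
    [-0.16, 0.72, 0.03],
    [-0.18, 0.8, 0.03],
    [-0.19, 0.84, 0.03],
  ],
  dr=[
    [0, 0, 0],
    [0, 0, 0],
    [0, 0, 0],
    [0, 0, 0],
    [0, 0, 0],
    [0, 0, 0],
    [0, 0, 0],
    [0, 0, 0],
    [0, 0, 0],
    [0, 0, 0],
  ],
)

```text
t: 11.4
ee_pos: [403.4, 211.5, 222.1]
orientation: [-2.532, -1.859, 0.005]
ft_force: [0.8, -0.1, -0.2]
width: 0.3
```

```bash
python3 door.py pics/p4.png
```

```text
11.45 [403.33927295 212.41481201 222.18278385] [-0.30105927  0.04173139 -0.88581555]
[278. 128.] 431 ((605.8370361328125, -151.16143798828125), (117.37519073486328, 19.622501373291016), 70.70320129394531) [[ 577. -203.]
 [ 596. -210.]
 [ 634.  -99.]
 [ 616.  -93.]]
[190. 153.] 564 ((515.3321533203125, -277.772216796875), (16.714637756347656, 118.85562133789062), 29.951126098632812) [[ 478. -230.]
 [ 538. -333.]
 [ 552. -325.]
 [ 493. -222.]]
```

View pics/p4.png

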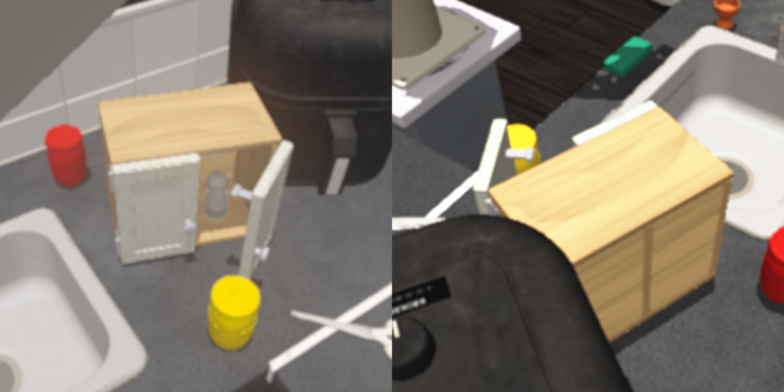

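The left door is flush, at 70.7° against 70.5° for the cupboard. The right door is unmoved, and the robot is clear of everything.

```bash
python3 -c "
from h import *
print(ticket.close_job())"
```

```text
the job is handed in; nothing more can be done
None
```

I shut the left door, the one in front of the dark-red-lidded mustard jar. I pushed it gently along its arc with closed fingers until it sat on its catch, backed off, and handed the job in at about 11.5 s.

- **Left door:** it stayed flush after I backed off, reading 70.7° against the cupboard's 70.5°, which is within measuring error of shut. A reading taken mid-push was still about 0.03 rad open, so I pressed on until the door stopped moving. The largest push I read was about 8 N.
- **Right door:** it did not move and still stands open at about 0.86 rad.
- **Jar:** it is hidden behind the shut door, so I could not check it directly. The fingers only touched the outside of the door and never entered the cupboard.
- **One mismatch:** I measured the cupboard top as 147 mm deep against the 140 mm given. I allowed for this by feeling for the final contact.

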